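# Pack the eye-exam instrument tray and shut its keeper bar

### The arm

A 6-joint arm with a two-finger parallel gripper is mounted at the origin on the work surface. World frame = base frame: x ahead of the robot, y to its left, z up, the work surface at z = 0. Lengths are in m, angles in degrees, forces in N, time in s.
With the tool pointing down it reaches from about 0.425 to 0.95 m from the base axis. Payload 14.7 kg.
Tool frame: the origin (TCP) lies midway between the tips of the shut fingers; the grasp point (between the pads) lies 19 mm behind it; z points along the fingers, y is the line along which they close (so a half turn about z gives the same grasp; the last joint's range is limited). The gripper opens to 85 mm and grips with 20 to 120 N. Pads are 22 mm wide; open, the fingers measure 114 mm over their backs; the gripper's body (76 mm by 85 mm) begins 54 mm behind the grasp point. The pads swing forward as they close: fully open they stand 13 mm farther back than shut.
Start: joints at [-2.67, 27.513, 91.461, -0, 61.026, -2.67], TCP at [0.65, 0, 0.231] pointing down, gripper open.
Joint ranges: [-157.49, 157.49], [-46.99, 117.5], [13.45, 153.17], [-89.5, 269.5], [5.16, 153.95], [-167.48, 167.48]. Speed limits (degrees/s): [108.29, 108.29, 136.94, 172.46, 172.46, 172.46].

### API

Orientations are given as [roll, pitch, yaw] about the fixed x, y, z axes, in that order (R = Rz(yaw) Ry(pitch) Rx(roll)).
In Python, from station import * gives the robot as it stands.
- The arm moves only by the tool apply_moves, never from a script. Its argument "moves" is a list of rows, each a list of 4 numbers: the shift along the world's x, y, z in m, then the turn about the world's z in rad. A call has 1 to 5 rows; each row shifts and turns the commanded pose from where the row before left it; what a row does not reach is not made up. A row lasts 1/8 s, in which the tool goes at most 62.5 mm and 10.7 degrees, less where a joint would pass 70% of its speed; a pose out of reach is approached as far as the arm can. A call with a gripper value outside its range is refused whole. "hand" is the closure, from -1 (fully open) to 1 (shut), set as the call begins (left out, the last holds). The fingers move at their own pace and stop on an object; the grip force is fixed at half the most. Time passes only in rows, so rows that do not move let the fingers close. It gives the time, the measured TCP pose, the force, the opening and the grip force at its end, in the units of the state.
- sense(): the state, without advancing time (a new reading comes with each control period).
- snapshot(name): name is "scene" or "side" or "wrist"; returns a dict with "image" (384x512x3 uint8, blue, green, red), "mtx" (3x3 intrinsics, pixels), "extrinsics" (4x4, takes a point from camera to world coordinates). Camera axes: x right, y up, looking along -z (the intrinsics and any distortion apply to the point x, -y, -z); pixel columns grow to the right and rows downward; lengths in m; the calibration is good to about 2 mm. The wrist camera is an equidistant fisheye: a pixel r from the principal point sees the ray r / f radians off the axis. A picture is of the moment at which its call begins. There is no depth.
- sign_off(): hands the job in; it is judged then, once.
Trained networks look in the newest picture that a camera, given by its name, has taken for a name from the list of things; names that differ only in an ending like _2 or _b are one class to them, and where a whole thing is asked for, a point or a joint stands for the part that bears it (a point fixed in the world has none). Each returns a list of dicts, best first, with "conf" (0 to 1); they miss things now and then, are a little off and sometimes report something else, mostly with a low value. They report only what shows in the picture. A call takes as long as a camera call. They do not tell look-alikes from the thing itself.
- look_for(camera, label): "box" ([left, top, right, bottom] in pixels, round what is visible of it).
- masks_of(camera, label): "pixels" (384x512 bool, what is visible of it) and "box" ([left, top, right, bottom] in pixels, round what is visible of it).
- mark_of(camera, label): "at" ([column, row] in pixels: a listed point, or the origin of a listed thing).
The state is a dict: "time_s": time; "qpos": joint angles; "joint_vel": joint speeds; "effort": joint torques, N m; "tool_pos": TCP position; "orientation": TCP orientation; "ft_force": force on the tool from outside, world axes, zero at the start; "torque": the same for the moment, N m; "width": finger opening in m; "grasp_force": force on a finger pad.
Only numpy, scipy, OpenCV 4.12 (cv2) and the standard library are available. Lean on these libraries where they do the work, as an engineer would, in place of code of your own. Each camera call takes 0.05 s, during which the arm holds its last target. There are 200 camera calls.

### The job

Get the instrument tray ready to be carried: gently lay (do not drop) the ophthalmoscope from the green desk mat fully down into the tray's empty cradle with its head at the same end as the head of the instrument beside it, and screw the winged cap of the tray's jar down tight (clockwise to its stop). Once the ophthalmoscope is lying in place, swing the steel keeper bar shut across both instruments until it clicks past its catch and stays there. Leave the other instrument in its cradle, do not disturb the other things on the desk, and let go of everything.

Things in the scene. Friction and masses are not known exactly. Their poses are not given: they have to be found in the camera images.
- tray: fixed grey plate 240 (x) x 260 (y) x 10 mm, in the left or right half of the desk; origin at the centre of its underside, z up. Two cradles run along its y axis, at x = -40 mm (holds the retinoscope) and +35 mm (empty). At (+95, 0) stands a white catch post, 26 x 46 mm, 46 mm tall, with an end stop to 67 mm on its -y side; at (-85, -85) an amber jar, radius 26 mm
- empty_cradle (a point): middle of the empty cradle on its notch floor, 22 mm above the table, axes as the tray's: the ophthalmoscope's origin belongs here, its +x (head) along the tray's +y. A cradle is two white notched blocks 12 mm thick at y = -38 and +38 mm, fingers fit in the 64 mm between; sloping notch walls to 42 mm above the table, 33 mm apart at the bottom, 41 at the top
- ophthalmoscope: black instrument lying on the mat, 190 mm long, about 0.2 kg: round handle of diameter 28 mm from x = -90 to +62 mm, then a flat squarish head 38 mm long, 40 wide, 28 thick. Origin on its underside, 14 mm below the handle's axis, 90 mm from the butt end; +x along the handle to the head, z up. Good grip: across the handle at the origin
- scope_head (a point): centre of the ophthalmoscope's head, 81 mm along +x from its origin and 14 mm above its underside
- retinoscope: the other instrument: the same 28 mm black handle, a slim round grey head, 196 mm long, loose in the cradle at tray x = -40 mm, head towards the tray's +y. Origin as for the ophthalmoscope. It stays there; its top is 50 mm above the table
- keeper (a joint): angle of the flat steel keeper bar about its upright hinge: 0 = shut on the end stop, along the tray's +x over both instruments; grows anticlockwise from above, opening to the tray's +y; starts at 1.35 to 1.75. Stays where left (1 N at its knob). A sprung ball in the catch post resists from about 0.08 to 0.04 rad (about 5 N at the knob), then keeps the bar in
- keeper_hinge (a point): point on the upright hinge axis of the keeper bar, 61 mm above the table, at tray (-100, 0)
- keeper_knob (a point): top centre, 107 mm above the table, of the upright black knob on the keeper bar: diameter 22 mm, 41 mm tall, 160 mm from the hinge axis. The bar is 24 mm wide and reaches 202 mm from the hinge axis; underside 56, top 66 mm above the table (6 mm over seated handles)
- jar_cap (a joint): angle of the jar's captive screw cap: 0 = tight, at its stop; grows as it is unscrewed (anticlockwise from above), up to 1.5 rad; starts at 0.7 to 1.2. It turns stiffly (0.05 N m), stays where it is left and does not rise
- cap_wing (a point): top centre of the cap's wing, on the cap's axis, 98 mm above the table. The wing is an upright grip bar 52 mm long (point x), 14 mm thick (point y), 26 mm tall, on a black cap disc of radius 29 mm whose top is 72 mm above the table. When tight the wing lies along the tray's x axis
- desk_mat: fixed green desk mat, 210 x 220 x 3 mm, origin at the centre of its underside
- lens_ring: bystander: black lens ring lying on the mat, 60 mm across, 14 mm high, origin at the centre of its underside
- dropper_bottle: bystander: white dropper bottle, 38 mm across, 85 mm tall, at the back, origin at the centre of its underside
- pen_cup: bystander: grey cup, 72 mm across, 95 mm tall, at the back, origin at the centre of its underside
- eye_paddle: bystander: flat eye-cover paddle, 170 mm long, 8 mm thick, between tray and mat, origin on its underside near its middle
- mouse: bystander: white computer mouse, 100 x 60 x 30 mm, far left, origin at the centre of its underside
Not all that is in view belongs to the job. What is shaped like the ophthalmoscope but orange or purple is not meant.

How it is judged (in metres and radians):
On the way:
1. the ophthalmoscope lies in the empty cradle, head at the same end as the other instrument's, released, with the keeper bar still open (x of ophthalmoscope in the frame of empty_cradle between -0.008 and 0.008 m and y of ophthalmoscope in the frame of empty_cradle between -0.016 and 0.016 m and z of ophthalmoscope in the frame of empty_cradle between -0.004 and 0.005 m and angle between the x axis of ophthalmoscope and the y axis of tray, either way round below 0.15 rad and y of scope_head in the frame of empty_cradle above 0.05 m and contact force between the fingers and ophthalmoscope below 0.1 N and value of joint keeper above 0.3 rad), for 0.2 s.
At the end, for the whole second after the job is handed in: ophthalmoscope at rest in its cradle (8 mm across, 16 mm along, 5 mm in height, 0.15 rad), head to the tray's +y; retinoscope still in its own (10 mm across, 20 mm along); keeper bar past its catch (under 0.03 rad); jar cap tight (within 0.12 rad of its stop) (x of ophthalmoscope in the frame of empty_cradle between -0.008 and 0.008 m and y of ophthalmoscope in the frame of empty_cradle between -0.016 and 0.016 m and z of ophthalmoscope in the frame of empty_cradle between -0.004 and 0.005 m and angle between the x axis of ophthalmoscope and the y axis of tray, either way round below 0.15 rad and y of scope_head in the frame of empty_cradle above 0.05 m and x of retinoscope in the frame of tray between -0.05 and -0.03 m and y of retinoscope in the frame of tray between -0.02 and 0.02 m and z of retinoscope in the frame of tray between 0.017 and 0.028 m and value of joint keeper below 0.03 rad and value of joint jar_cap below 0.12 rad and linear speed of each of ophthalmoscope, retinoscope below 0.02 m/s); the robot touches nothing.
It fails at once if a bystander is moved more than 40 mm (distance of any of lens_ring, dropper_bottle, pen_cup, eye_paddle, mouse from where it was at the start of the episode above 0.04 m).
It fails at once if the retinoscope is lifted out of or knocked from its cradle (moved more than 40 mm) (distance of retinoscope from where it was at the start of the episode above 0.04 m).
It fails at once if the ophthalmoscope is dropped (falls freely from more than about 25 mm) (linear speed of ophthalmoscope above 0.7 m/s and contact force between the fingers and ophthalmoscope below 0.1 N).
It also fails if it takes over 61 s, if anything falls off the work surface, if the arm or the gripper's body presses on something with over 40 N, if the wrist force passes 120 N, or if a joint passes its speed limit or range.

## Working session

There is one attempt and no reset: what is moved stays moved. The work goes in short steps, Python scripts to look and compute and a tool call to move; the robot and the scene stay as the last step left them, time stands still between calls to the robot, and variables do not carry over. Pictures are saved under pics/ and viewed, at most 10 in all, crops included, and the job is handed in when it is done.

Besides the shell and the picture viewer there is one more tool, called after "Emit:" as a command line: name --pt "numbers of a row" for each row, then --argument value for the rest. apply_moves: Moves the arm, as the interface text tells. Its arguments: {"type":"object","properties":{"moves":{"type":"array","items":{"type":"array","items":{"type":"number"}}},"hand":{"type":"number"}},"required":["moves"]}

```bash
mkdir -p pics; ls; cat > h.py <<'E'
from station import *
import numpy as np, cv2
def ray(s,uv):
    K=s['mtx'];E=np.array(s['extrinsics']);x=(uv[0]-K[0][2])/K[0][0];y=(uv[1]-K[1][2])/K[1][1]
    if s.get('fish'):
        r=np.hypot(x,y);k=np.sin(r)/max(r,1e-9);d=np.array([x*k,-y*k,-np.cos(r)])
    else: d=np.array([x,-y,-1.])
    d=E[:3,:3]@d;return E[:3,3],d/np.linalg.norm(d)
def snap(n,save=None):
    s=snapshot(n);s['fish']=n=='wrist'
    if save: cv2.imwrite('pics/'+save,s['image'])
    return s
def at_z(s,uv,z):
    o,d=ray(s,uv);return o+d*(z-o[2])/d[2]
def tri(obs):
    A=0;b=0
    for s,uv in obs:
        o,d=ray(s,uv);P=np.eye(3)-np.outer(d,d);A=A+P;b=b+P@o
    x=np.linalg.solve(A,b)
    res=[np.linalg.norm((np.eye(3)-np.outer(ray(s,uv)[1],ray(s,uv)[1]))@(x-ray(s,uv)[0])) for s,uv in obs]
    return x,max(res)
E
python3 - <<'E'
from h import *
np.set_printoptions(precision=4,suppress=True)
S={n:snap(n,n+'0.png') for n in('scene','side','wrist')}
for n,s in S.items(): print(n,[k for k in s],np.array(s['extrinsics'])[:3,3],np.array(s['mtx']).ravel())
cv2.imwrite('pics/all0.png',np.hstack([S['scene']['image'],S['side']['image']])[:, :])
for l in ['tray','empty_cradle','ophthalmoscope','scope_head','retinoscope','keeper_hinge','keeper_knob','cap_wing','desk_mat','lens_ring','dropper_bottle','pen_cup','eye_paddle','mouse']:
    for n in S:
        print(l,n,[(np.round(m['at'],1).tolist(),round(m['conf'],2)) for m in mark_of(n,l)[:3]])
E
```

```text
pics
scene ['image', 'mtx', 'extrinsics', 'fish'] [1.1792 0.6312 1.0676] [479.0597   0.     246.4567   0.     479.0597 194.7674   0.       0.
   1.    ]
side ['image', 'mtx', 'extrinsics', 'fish'] [ 0.5065 -0.8832  0.6433] [475.7455   0.     250.1043   0.     475.7455 191.2145   0.       0.
   1.    ]
wrist ['image', 'mtx', 'extrinsics', 'fish'] [0.65   0.0748 0.3738] [297.3186   0.     253.0945   0.     297.3186 191.0945   0.       0.
   1.    ]
tray scene [([282.5, 253.8], 0.82)]
tray side [([260.0, 194.6], 0.96), ([335.1, 223.5], 0.72)]
tray wrist [([210.0, 11.0], 0.61)]
empty_cradle scene [([270.3, 259.6], 0.92)]
empty_cradle side [([275.4, 181.1], 0.71)]
empty_cradle wrist [([238.5, 10.9], 0.97), ([123.3, 141.8], 0.73)]
ophthalmoscope scene [([180.4, 170.1], 0.84), ([345.3, 205.4], 0.68)]
ophthalmoscope side [([262.8, 302.1], 0.97), ([154.2, 190.2], 0.8), ([125.2, 301.3], 0.79)]
ophthalmoscope wrist [([206.8, 302.9], 0.87), ([33.5, 37.8], 0.7), ([240.1, 8.5], 0.63)]
scope_head scene [([354.7, 218.2], 0.86), ([179.1, 188.5], 0.85), ([258.9, 145.4], 0.77)]
scope_head side [([172.1
[... 765 characters left out ...]
 [([261.8, 300.6], 0.74)]
desk_mat wrist []
lens_ring scene [([225.7, 174.0], 0.6)]
lens_ring side [([222.0, 273.1], 0.63)]
lens_ring wrist [([145.8, 251.7], 0.85)]
dropper_bottle scene [([195.8, 261.5], 0.69)]
dropper_bottle side [([334.7, 224.3], 0.75)]
dropper_bottle wrist [([338.0, 129.1], 0.55)]
pen_cup scene [([168.2, 237.4], 0.66)]
pen_cup side [([347.0, 249.9], 0.97)]
pen_cup wrist [([339.1, 206.0], 0.9)]
eye_paddle scene [([265.7, 197.3], 0.71), ([168.0, 238.3], 0.51)]
eye_paddle side [([215.4, 227.3], 0.9), ([275.6, 184.6], 0.36)]
eye_paddle wrist [([123.1, 140.1], 0.91), ([340.8, 129.9], 0.28)]
mouse scene [([331.9, 324.4], 0.86)]
mouse side [([273.1, 155.0], 0.93)]
mouse wrist []
```

View pics/scene0.png

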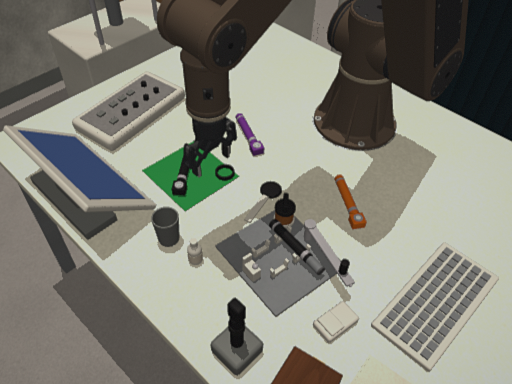

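View pics/side0.png

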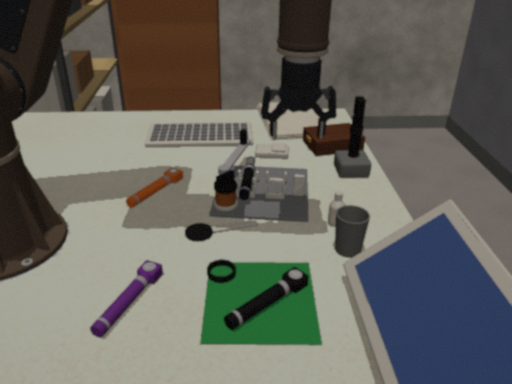

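View pics/wrist0.png

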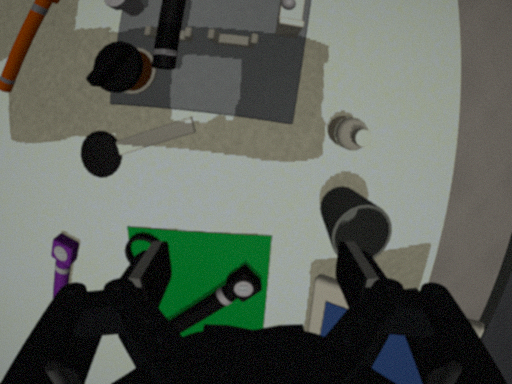

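The scene and side pictures show the black scope on the mat (side 262,302, head 295,277). The tray is beyond it, with its jar at (226,190) and the keeper bar open, its knob at (244,135). The orange and purple ones are decoys.

```bash
python3 - <<'E'
from h import *
np.set_printoptions(precision=4,suppress=True)
S={n:snap(n) for n in('scene','side','wrist')}
P={'scope':('scene',(180.4,170.1),'side',(262.8,302.1)),'head':('scene',(179.1,188.5),'side',(295.3,276.8)),
'tray':('scene',(282.5,253.8),'side',(260,194.6)),'cradle':('scene',(270.3,259.6),'side',(275.4,181.1)),
'retino':('scene',(292.6,244.1),'side',(245.1,181.8)),'hinge':('scene',(308.3,220.8),'side',(226,169.3)),
'knob':('scene',(340.7,261.3),'side',(244.6,130.2)),'wing':('scene',(286.3,200),'side',(225.9,173.3),'wrist',(105.2,63.6)),
'ring':('scene',(225.7,174),'side',(222,273.1),'wrist',(145.8,251.7)),'cradlew':('side',(275.4,181.1),'wrist',(238.5,10.9)),
'bottle':('scene',(195.8,261.5),'side',(334.7,224.3)),'cup':('scene',(168.2,237.4),'side',(347,249.9),'wrist',(339.1,206)),
'paddle':('scene',(265.7,197.3),'side',(215.4,227.3),'wrist',(123.1,140.1)),'mouse':('scene',(331.9,324.4),'side',(273.1,155))}
for k,v in P.items():
    x,r=tri([(S[v[i]],v[i+1]) for i in range(0,len(v),2)]);print(k,x,round(r,4))
# mat corners & tray from masks
for n,l,z in (('side','desk_mat',.003),('side','tray',.01),('scene','tray',.01)):
    mark_of
    m=masks_of(n,l)
    if m:
        c=cv2.approxPolyDP(max(cv2.findContours(m[0]['pixels'].astype('uint8'),0,2)[0],key=cv2.contourArea),6,True)[:,0]
        print(n,l,m[0]['conf'],[at_z(S[n],p,z)[:2].round(3).tolist() for p in c])
# silhouettes, wing
for n,l,z in (('side','ophthalmoscope',.017),('wrist','cap_wing',.09),('side','cap_wing',.09),('scene','keeper',.06)):
    for m in masks_of(n,l)[:2]:
        yx=np.argwhere(m['pixels']);print(n,l,m['conf'],m['box'],len(yx))
E
python3 - <<'E'
import cv2,numpy as np
a=cv2.imread('pics/scene0.png')[170:300,200:370];b=cv2.imread('pics/side0.png')[120:220,190:320]
cv2.imwrite('pics/z1.png',np.hstack([cv2.resize(a,(400,306),interpolation=2)[:300],cv2.resize(b,(390,300),interpolation=2)]))
E
```

```text
scope [ 0.5751 -0.2307  0.01  ] 0.0073
head [ 0.6381 -0.1689  0.0186] 0.0011
tray [ 0.5879  0.1904 -0.0044] 0.0053
cradle [0.6345 0.1951 0.0291] 0.0019
retino [0.5549 0.2017 0.0253] 0.0014
hinge [0.5006 0.1986 0.0685] 0.0044
knob [0.5598 0.3495 0.1074] 0.0016
wing [0.5029 0.1229 0.0959] 0.0013
ring [ 0.4908 -0.1306  0.002 ] 0.003
cradlew [0.6326 0.1831 0.0367] 0.0012
bottle [ 0.7625  0.0444 -0.0066] 0.0005
cup [ 0.7677 -0.0628  0.    ] 0.0018
paddle [0.4765 0.0297 0.0055] 0.0032
mouse [ 0.6493  0.413  -0.0029] 0.0013
side desk_mat 0.97 [[0.464, -0.146], [0.456, -0.315], [0.663, -0.324], [0.675, -0.108], [0.52, -0.095], [0.51, -0.157]]
side tray 0.81 [[0.553, 0.578], [0.546, 0.462], [0.482, 0.312], [0.464, 0.076], [0.693, 0.037], [0.725, 0.297], [0.59, 0.314], [0.564, 0.151], [0.533, 0.152], [0.555, 0.315], [0.528, 0.341], [0.585, 0.49]]
scene tray 0.67 [[0.418, 0.064], [0.696, 0.052], [0.737, 0.305], [0.541, 0.334], [0.525, 0.383], [0.48, 0.334], [0.49, 0.288], [0.442, 0.183], [0.47, 0.129]]
side ophthalmoscope 0.81 [126.7, 167.5, 183.7, 209.2] 734
side ophthalmoscope 0.67 [89.3, 256.7, 164.0, 337.8] 1548
wrist cap_wing 0.75 [88.5, 39.2, 141.1, 90.7] 2131
side cap_wing 0.87 [213.8, 167.6, 235.9, 195.3] 433
scene keeper 0.87 [304.8, 218.7, 353.4, 283.5] 770
```

View pics/z1.png

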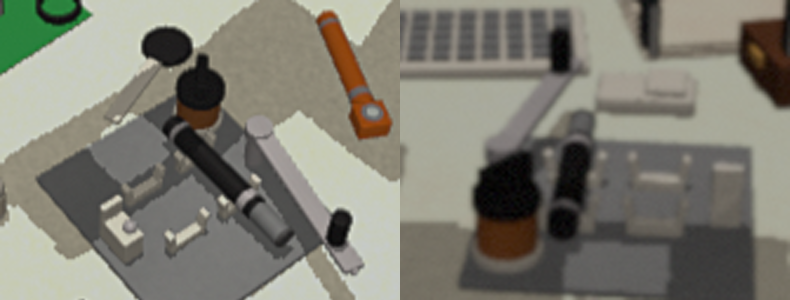

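The zoom shows the empty cradle (two white notched blocks) right of the retinoscope, the catch post beyond it, the wing at about 45°, and the bar open. I'll look at the tray from close by with the wrist camera.

Emit:
apply_moves --pt "-0.01 0.03 0.03 0" --pt "-0.01 0.04 0.04 0" --pt "0 0.04 0.03 0" --pt "0 0.03 0.02 0" --pt "0 0 0 0" --hand -1

```text
time_s: 3.38
tool_pos: [0.6305, 0.1421, 0.353]
orientation: [179.8, -0.0, 90.1]
ft_force: [-0.6, -0.3, -0.6]
width: 0.0852
grasp_force: 0.0
```

```bash
cat > look.py <<'E'
from h import *
import pickle,sys
s=snap('wrist',sys.argv[1]+'.png');s['m']={l:mark_of('wrist',l) for l in sys.argv[2].split(',')}
pickle.dump(s,open(sys.argv[1]+'.pkl','wb'))
for l,m in s['m'].items(): print(l,[(np.round(x['at'],1).tolist(),round(x['conf'],2)) for x in m[:3]])
E
python3 look.py w1 tray,empty_cradle,retinoscope,keeper_hinge,keeper_knob,cap_wing
```

```text
tray [([232.6, 119.1], 0.85)]
empty_cradle [([253.2, 119.7], 0.7), ([324.8, 254.2], 0.52), ([204.2, 110.4], 0.2)]
retinoscope [([207.6, 110.1], 0.65)]
keeper_hinge [([161.7, 112.8], 0.8)]
keeper_knob [([193.5, 0.0], 0.93), ([219.2, 312.5], 0.55)]
cap_wing [([160.6, 171.2], 0.84), ([253.4, 119.1], 0.69)]
```

Emit:
apply_moves --pt "0.03 -0.03 0.0 0" --pt "0.04 -0.03 0.0 0" --pt "0.03 -0.01 0 0" --pt "0 0 0 0"

```text
time_s: 4.22
tool_pos: [0.7313, 0.0681, 0.3498]
orientation: [-179.9, 0.0, 89.9]
ft_force: [-0.4, 0.7, -0.0]
width: 0.0854
grasp_force: 0.0
```

```bash
python3 look.py w2 tray,empty_cradle,retinoscope,keeper_hinge,keeper_knob,cap_wing; python3 -c "
import cv2,numpy as np
cv2.imwrite('pics/z2.png',np.vstack([cv2.imread('pics/w1.png')[:300],cv2.imread('pics/w2.png')[:300]]))"
```

```text
tray [([172.3, 75.1], 0.6), ([190.6, 74.8], 0.34)]
empty_cradle [([189.6, 79.0], 0.94)]
retinoscope [([143.7, 67.0], 0.85)]
keeper_hinge [([103.6, 71.3], 0.71)]
keeper_knob [([172.6, 75.5], 0.56), ([94.9, 123.2], 0.27)]
cap_wing [([93.9, 125.7], 0.91)]
```

View pics/z2.png

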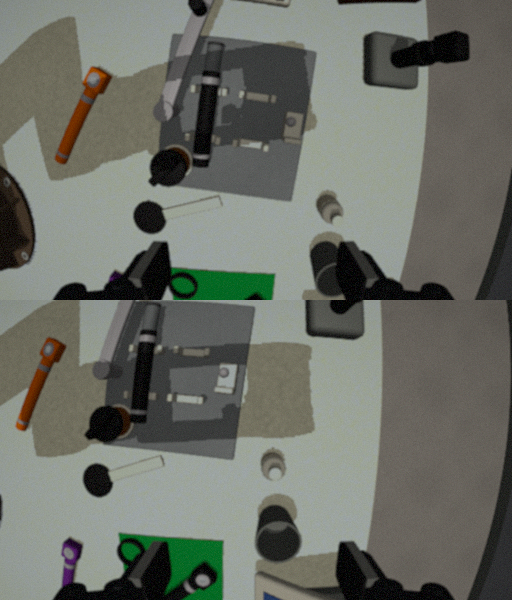

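The tray shows fully in w1: corners near (172,34), (316,51) and (293,200), empty cradle at (255,120). In w2 the bottom right corner is at (234,159).

```bash
cat > fit.py <<'E'
from h import *
import pickle
from scipy.optimize import least_squares
np.set_printoptions(precision=4,suppress=True)
w1,w2=[pickle.load(open(f,'rb')) for f in('w1.pkl','w2.pkl')]
S={n:snap(n) for n in('scene','side')}
loc={'tray':(0,0,0),'cr':(.035,0,.022),'ret':(-.04,0,.022),'hinge':(-.1,0,.061),'wing':(-.085,-.085,.098),
'c1':(-.12,.13,.01),'c2':(.12,.13,.01),'c3':(.12,-.13,.01)}
O=[('tray',w1,(232.6,119.1)),('cr',w1,(253.2,119.7)),('ret',w1,(207.6,110.1)),('hinge',w1,(161.7,112.8)),('wing',w1,(160.6,171.2)),
('tray',w2,(172.3,75.1)),('cr',w2,(189.6,79)),('ret',w2,(143.7,67)),('hinge',w2,(103.6,71.3)),('wing',w2,(93.9,125.7)),
('c1',w1,(172,34)),('c2',w1,(316,51)),('c3',w1,(293,200)),('c2',w2,(254,7)),('c3',w2,(234,159)),
('cr',S['scene'],(270.3,259.6)),('cr',S['side'],(275.4,181.1)),('ret',S['side'],(245.1,181.8)),('ret',S['scene'],(292.6,244.1)),
('hinge',S['scene'],(308.3,220.8)),('hinge',S['side'],(226,169.3)),('wing',S['scene'],(286.3,200)),('wing',S['side'],(225.9,173.3)),('tray',S['scene'],(282.5,253.8)),('tray',S['side'],(260,194.6))]
def err(p):
    c,s_=np.cos(p[2]),np.sin(p[2]);r=[]
    for k,s,uv in O:
        l=loc[k];X=np.array([p[0]+c*l[0]-s_*l[1],p[1]+s_*l[0]+c*l[1],l[2]]);o,d=ray(s,uv)
        r.append((X-o-d*(d@(X-o))))
    return np.array(r)
f=least_squares(lambda p:err(p).ravel(),[.6,.19,-.14],loss='soft_l1',f_scale=.003)
if __name__=='__main__':
    print(f.x)
    for o,e in zip(O,err(f.x)): print(o[0],'w1' if o[1] is w1 else 'w2' if o[1] is w2 else 'fix',np.round(e*1000,1))
    for k in ('cr','ret','hinge','wing'):
        print(k,*tri([(s,u) for n,s,u in O if n==k]))
    c,s_=np.cos(f.x[2]),np.sin(f.x[2])
    for k,l in loc.items(): print(k,f.x[0]+c*l[0]-s_*l[1],f.x[1]+s_*l[0]+c*l[1])
E
python3 fit.py; python3 - <<'E'
from h import *
import pickle
# wing mask direction from dark pixels: show cap crops
s=pickle.load(open('w1.pkl','rb'))['image'][140:195,140:200]
t=pickle.load(open('w2.pkl','rb'))['image'][95:150,75:135]
r=lambda a:cv2.resize(np.clip(a.astype(float)*2.5,0,255).astype('uint8'),(390,358),interpolation=2)
cv2.imwrite('pics/z3.png',np.hstack([r(s),r(t)]))
E
```

```text
[ 0.5966  0.1946 -0.1329]
tray w1 [-0.9  4.4 -0.2]
cr w1 [-0.2 -0.3  0. ]
ret w1 [-2.1 -6.6  0.5]
hinge w1 [ 2.3  1.8 -0.8]
wing w1 [ 1.1 -3.   0.4]
tray w2 [-0.3  0.5  0.1]
cr w2 [0.1 6.3 0.5]
ret w2 [ 2.1 -9.4 -2.1]
hinge w2 [-1.6  2.3  1.2]
wing w2 [ 1.5 -0.8 -0.9]
c1 w1 [-2.8  1.1  1. ]
c2 w1 [-0.6  1.   0.1]
c3 w1 [-2.7 -2.5  0.4]
c2 w2 [-0.2  3.1  1. ]
c3 w2 [-1.  -0.8  0.2]
cr fix [-1.  -1.4  1.1]
cr fix [-1.3 -4.6 -8.4]
ret fix [ 3.3 -2.3 -3.8]
ret fix [ 2.  -0.7 -0.9]
hinge fix [ 3.   9.6 -6.2]
hinge fix [-6.8  0.   0.1]
wing fix [-0.8 -2.1  1.6]
wing fix [-2.9  0.8  1.5]
tray fix [ 9.3 -0.5 -5. ]
tray fix [4.  4.1 7.4]
cr [0.6329 0.1897 0.0288] 0.0066736874752985394
ret [0.5566 0.2056 0.0256] 0.0037272710105181427
hinge [0.5004 0.203  0.0677] 0.005559558619223055
wing [0.5011 0.1232 0.0965] 0.00315044518307344
tray 0.596643465682126 0.1945571769383737
cr 0.6313350288112424 0.18992085860821833
ret 0.5569959649631359 0.19985582645855127
hinge 0.4975247138846507 0.2078038007388176
wing 0.5011328964238947 0.12156586814089702
c1 0.49492157446573276 0.3393075028356243
c2 0.7328065787796734 0.30751560571455894
c3 0.6983653568985193 0.049806851041123146
```

View pics/z3.png

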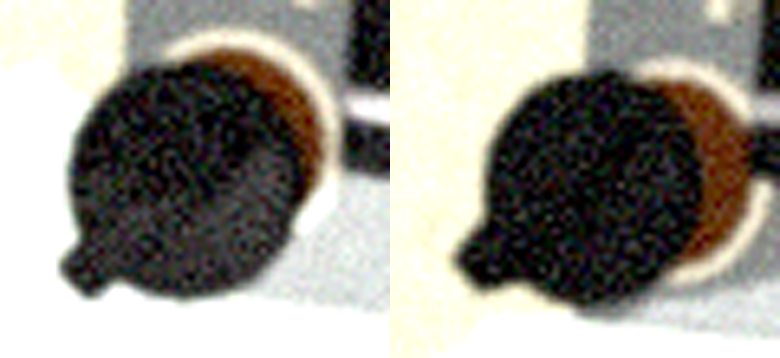

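```bash
python3 - <<'E'
from h import *
import pickle
np.set_printoptions(precision=4,suppress=True)
w1,w2=[pickle.load(open(f,'rb')) for f in('w1.pkl','w2.pkl')]
a=(140+85/6.5,140+275/6.5);b=(75+85/6.5,95+265/6.5)
x,r=tri([(w1,a),(w2,b)]);print(x,r)
for s,u in((w1,a),(w2,b)):
  for z in(.085,.095):
    d=at_z(s,u,z)[:2]-[.5011,.1222];print(z,d,np.hypot(*d),np.arctan2(-d[1],-d[0]))
E
```

```text
[0.487  0.1082 0.0976] 0.00011735452661815725
0.085 [-0.0185 -0.0173] 0.025344263974626843 0.7521200287444522
0.095 [-0.0149 -0.0146] 0.020870497588175486 0.7743313861408976
0.085 [-0.022  -0.0152] 0.02669912086738833 0.6054874733295775
0.095 [-0.0158 -0.0143] 0.021288992075738197 0.7374659969371373
```

Emit:
apply_moves --pt "-0.05 0.01 -0.03 -0.15" --pt "-0.05 0.01 -0.03 -0.15" --pt "-0.05 0.015 -0.03 -0.15" --pt "-0.04 0.01 -0.02 -0.15" --pt "-0.0402 0.0089 -0.02 -0.12"

```text
time_s: 5.3
tool_pos: [0.4982, 0.1244, 0.221]
orientation: [180.0, -0.0, 48.5]
ft_force: [0.8, -0.0, 0.1]
width: 0.0854
grasp_force: 0.0
```

Emit:
apply_moves --pt "0 0 -0.04 -0.05" --pt "0 0 -0.03 -0.05" --pt "0 0 0 0"

```text
time_s: 5.68
tool_pos: [0.4984, 0.1238, 0.1501]
orientation: [-179.9, 0.2, 43.0]
ft_force: [-0.5, 0.8, -0.6]
width: 0.0854
grasp_force: 0.0
```

```bash
python3 look.py w3 cap_wing,keeper_hinge; python3 - <<'E'
from h import *
import pickle
s=pickle.load(open('w3.pkl','rb'));st=sense();print(st['tool_pos'],st['orientation'])
m=s['m']['cap_wing']
if m: print(at_z(s,m[0]['at'],.098))
im=s['image'];cv2.imwrite('pics/z4.png',cv2.resize(np.clip(im[150:].astype(float)*2,0,255).astype('uint8'),(790,361)))
E
```

```text
cap_wing [([259.0, 210.1], 0.82)]
keeper_hinge [([173.4, 128.0], 0.9)]
[0.50059826 0.12410783 0.15250279] [ 1.79952197e+02 -7.56226660e-02  4.30836577e+01]
[0.50193942 0.12160389 0.098     ]
```

View pics/z4.png

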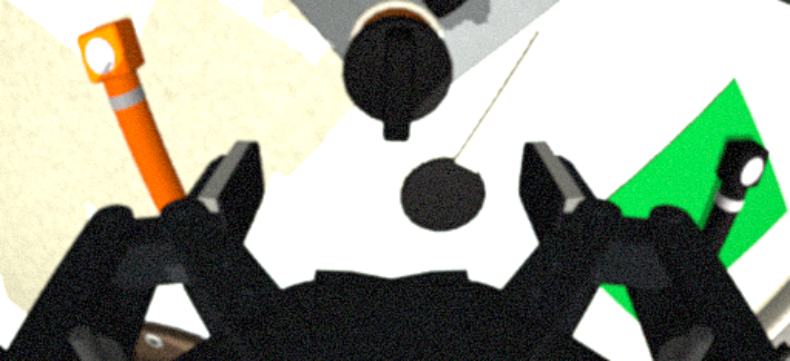

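The wing lies straight between the fingers (column 397), with the tool yaw matching it.

Emit:
apply_moves --pt "0.002 -0.002 -0.035 0" --pt "0 0 -0.025 0" --pt "0 0 -0.013 0" --pt "0 0 0 0"

```text
time_s: 6.32
tool_pos: [0.502, 0.1219, 0.0785]
orientation: [-180.0, 0.0, 43.0]
ft_force: [0.3, 0.9, 0.4]
width: 0.0855
grasp_force: 0.0
```

Emit:
apply_moves --pt "0 0 0 0" --pt "0 0 0 0" --pt "0 0 0 0" --pt "0 0 0 0" --pt "0 0 0 0" --hand 1

```text
time_s: 6.95
tool_pos: [0.5016, 0.1222, 0.0787]
orientation: [-180.0, -0.0, 43.0]
ft_force: [-4.3, 3.0, 11.2]
width: 0.0129
grasp_force: 58.3
```

Emit:
apply_moves --pt "0 0 0.001 -0.17" --pt "0 0 0 -0.17" --pt "0 0 0 -0.17" --pt "0 0 0 -0.17" --pt "0 0 0 -0.12"

```text
time_s: 7.58
tool_pos: [0.5015, 0.122, 0.0789]
orientation: [180.0, 0.0, -3.1]
ft_force: [1.8, 1.5, -10.0]
width: 0.0128
grasp_force: 60.2
```

Emit:
apply_moves --pt "0 0 0 -0.06" --pt "0 0 0 -0.04" --pt "0 0 0 0" --pt "0 0 0 0"

```text
time_s: 8.07
tool_pos: [0.5013, 0.1219, 0.0789]
orientation: [180.0, 0.1, -8.5]
ft_force: [-0.8, 2.0, -11.7]
width: 0.0125
grasp_force: 60.0
```

```bash
python3 -c "
from station import *
s=sense();print(s['orientation'],s['torque'],s['ft_force'],s['width'])"
```

```text
[ 1.79987796e+02  5.64576254e-02 -8.49610304e+00] [0.39963713 0.17158949 0.09644717] [ -0.75082414   2.00373728 -11.70482738] 0.012461096579581553
```

Emit:
apply_moves --pt "0 0 0 -0.04" --pt "0 0 0 0" --pt "0 0 0 0"

```text
time_s: 8.45
tool_pos: [0.5013, 0.1219, 0.079]
orientation: [180.0, 0.0, -10.7]
ft_force: [-1.0, 3.0, -14.5]
width: 0.0122
grasp_force: 66.4
```

```bash
python3 -c "
from station import *
s=sense();print(s['orientation'],s['torque'],s['ft_force'],s['width'])"
```

```text
[ 1.79976215e+02  4.68193009e-02 -1.07363406e+01] [0.43913424 0.29213008 1.20550589] [ -0.9730907    3.02689321 -14.54671859] 0.012172879399233892
```

Torque jumped to 1.2 N m, so the cap is at its stop. Releasing it and going to the mat.

Emit:
apply_moves --pt "0 0 0 0.04" --pt "0 0 0 0" --pt "0 0 0 0" --pt "0 0 0.01 0" --pt "0 0 0.05 0" --hand -1

```text
time_s: 9.07
tool_pos: [0.5003, 0.1216, 0.1386]
orientation: [179.9, 0.2, -8.6]
ft_force: [1.2, 0.2, 0.1]
width: 0.0852
grasp_force: 0.0
```

Emit:
apply_moves --pt "0 -0.02 0.05 0.1" --pt "0 -0.05 0.04 0.16" --pt "0 -0.055 0.02 0.16" --pt "0 -0.055 0 0.16" --pt "0.005 -0.055 0 0.16"

```text
time_s: 9.7
tool_pos: [0.5067, -0.1112, 0.2493]
orientation: [179.9, -0.1, 33.7]
ft_force: [1.1, -0.2, -0.6]
width: 0.0856
grasp_force: 0.0
```

```bash
python3 look.py w4 ophthalmoscope,scope_head,lens_ring,cap_wing
```

```text
ophthalmoscope [([347.0, 170.7], 0.76), ([27.8, 157.9], 0.69), ([234.8, 293.5], 0.6)]
scope_head [([347.9, 107.2], 0.71), ([204.6, 259.2], 0.59), ([5.8, 111.2], 0.56)]
lens_ring [([260.0, 177.9], 0.59)]
cap_wing [([75.5, 68.7], 0.65)]
```

Emit:
apply_moves --pt "0.005 -0.055 0 0.16" --pt "0.005 -0.055 0 0.05" --pt "0.01 -0.05 0 0" --pt "0 0 0 0"

```text
time_s: 10.45
tool_pos: [0.5277, -0.2712, 0.2479]
orientation: [180.0, 0.0, 45.3]
ft_force: [0.1, 1.1, 0.5]
width: 0.0853
grasp_force: 0.0
```

```bash
python3 look.py w5 ophthalmoscope,scope_head,lens_ring; python3 - <<'E'
from h import *
import pickle
np.set_printoptions(precision=4,suppress=True)
S=[pickle.load(open(f,'rb')) for f in('w4.pkl','w5.pkl')]
for s in S: print(s['extrinsics'][:3,3])
for s in S:
  for l,z in(('ophthalmoscope',.003),('scope_head',.017),('lens_ring',.003)):
    for m in s['m'][l]: print(l,at_z(s,m['at'],z)[:2],round(m['conf'],2))
# black pixels on green mat in w5
im=S[1]['image'];st=sense();print(st['tool_pos'],st['orientation'])
cv2.imwrite('pics/z5.png',np.vstack([S[0]['image'][:300],im[:300]]))
for m in masks_of('wrist','ophthalmoscope'):
    p=m['pixels'];yx=np.argwhere(p)[::3];X=np.array([at_z(S[1],(c,r),.017)[:2] for r,c in yx])
    c=X.mean(0);u=np.linalg.svd(X-c,full_matrices=False)[2];t=(X-c)@u.T;print(m['conf'],m['box'],c,u[0],np.degrees(np.arctan2(u[0,1],u[0,0])),np.percentile(t,[0,2,98,100],axis=0).round(3).tolist())
E
```

```text
ophthalmoscope [([251.7, 110.6], 0.87), ([236.8, 103.2], 0.73), ([126.4, 227.6], 0.61)]
scope_head [([96.9, 183.3], 0.59), ([258.7, 50.4], 0.58)]
lens_ring [([158.2, 106.7], 0.78)]
[ 0.5689 -0.0697  0.3924]
[ 0.5804 -0.218   0.3909]
ophthalmoscope [ 0.5672 -0.2278] 0.76
ophthalmoscope [0.3115 0.205 ] 0.69
ophthalmoscope [ 0.311  -0.2067] 0.6
ophthalmoscope [0.4814 0.259 ] 0.45
scope_head [ 0.6354 -0.1722] 0.71
scope_head [ 0.3478 -0.1322] 0.59
scope_head [0.3637 0.2756] 0.56
scope_head [ 0.5733 -0.2219] 0.51
lens_ring [ 0.4908 -0.1332] 0.59
ophthalmoscope [ 0.5719 -0.224 ] 0.87
ophthalmoscope [ 0.5651 -0.2036] 0.73
ophthalmoscope [ 0.3187 -0.2081] 0.61
scope_head [ 0.3482 -0.133 ] 0.59
scope_head [ 0.632  -0.1755] 0.58
lens_ring [ 0.4896 -0.1301] 0.78
[ 0.5269 -0.2678  0.248 ] [-179.9647   -0.0051   45.5375]
0.88 [232.7, 31.1, 275.0, 181.2] [ 0.5815 -0.2162] [-0.7758 -0.631 ] -140.87963537778433 [[-0.092, -0.02], [-0.088, -0.016], [0.1, 0.017], [0.106, 0.02]]
0.82 [80.6, 166.3, 141.7, 262.5] [ 0.3303 -0.1713] [0.4233 0.906 ] 64.95580486909239 [[-0.087, -0.028], [-0.079, -0.025], [0.06, 0.023], [0.063, 0.027]]
0.31 [16.3, 0.0, 48.8, 11.2] [0.4681 0.1602] [ 0.4351 -0.9004] -64.20832215026364 [[-0.046, -0.007], [-0.041, -0.006], [0.03, 0.008], [0.031, 0.008]]
```

View pics/z5.png

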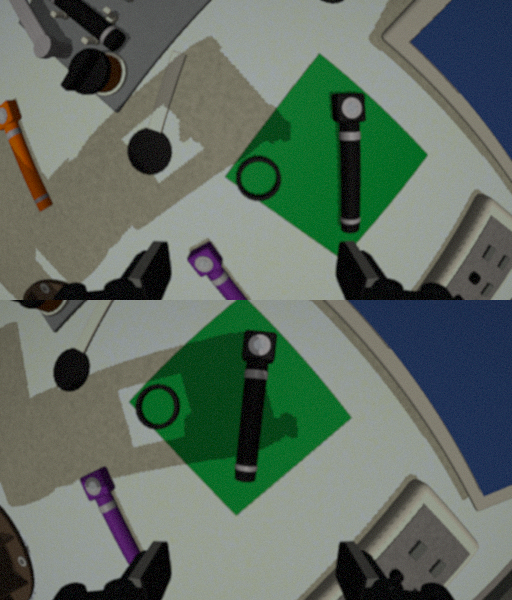

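The scope lies at about 39° with its origin at about (0.572, -0.224) in both views; in the w5 half of the picture its head is at (258,346-300). The cap wing is no longer askew. Descending on the handle.

Emit:
apply_moves --pt "0.02 0.02 -0.05 -0.05" --pt "0.02 0.02 -0.05 -0.06" --pt "0.011 0.0105 -0.05 0" --pt "0 0 -0.04 0" --pt "0 0 0 0"

```text
time_s: 11.32
tool_pos: [0.5761, -0.2169, 0.0556]
orientation: [-179.7, 0.1, 39.3]
ft_force: [-0.3, -0.4, 0.3]
width: 0.0859
grasp_force: 0.0
```

```bash
python3 - <<'E'
from h import *
np.set_printoptions(precision=4,suppress=True)
s=snap('wrist');a=snap('side');b=snap('scene');st=sense();print(np.array(st['tool_pos']),st['orientation'])
print([(at_z(s,m['at'],.017),m['conf']) for m in mark_of('wrist','scope_head')[:2]])
for n,S in(('side',a),('wrist',s)):
  for m in masks_of(n,'ophthalmoscope'):
    yx=np.argwhere(m['pixels'])[::3];X=np.array([at_z(S,(c,r),.017)[:2] for r,c in yx])
    c=X.mean(0);u=np.linalg.svd(X-c,full_matrices=False)[2];t=(X-c)@u.T;print(n,m['conf'],c,np.degrees(np.arctan2(u[0,1],u[0,0])),np.percentile(t,[0,100],axis=0).round(3).tolist())
E
```

```text
[ 0.5789 -0.2191  0.0598] [179.8959  -0.055   39.2016]
[(array([ 0.6359, -0.1744,  0.017 ]), 0.69), (array([ 0.3492, -0.1366,  0.017 ]), 0.63)]
side 0.85 [ 0.3173 -0.2052] -114.70103058778551 [[-0.105, -0.027], [0.104, 0.028]]
side 0.74 [0.3193 0.2016] -122.44052073965162 [[-0.107, -0.032], [0.11, 0.034]]
side 0.65 [ 0.5698 -0.2321] -144.1899907371031 [[-0.115, -0.023], [0.089, 0.02]]
side 0.6 [0.5265 0.3734] -104.78316904651491 [[-0.181, -0.023], [0.106, 0.021]]
wrist 0.9 [ 0.3294 -0.1745] 74.41463628909453 [[-0.05, -0.029], [0.067, 0.032]]
wrist 0.76 [ 0.594  -0.2061] -140.85160977360897 [[-0.073, -0.021], [0.119, 0.021]]
```

Emit:
apply_moves --pt "0 0 -0.03 0" --pt "0 0 -0.02 0" --pt "0 0 -0.005 0" --pt "0 0 0 0"

```text
time_s: 12.12
tool_pos: [0.5779, -0.2191, 0.003]
orientation: [-180.0, 0.0, 39.2]
ft_force: [-0.2, -0.7, 1.3]
width: 0.0851
grasp_force: 0.0
```

Emit:
apply_moves --pt "0 0 0 0" --pt "0 0 0 0" --pt "0 0 0 0" --pt "0 0 0 0" --pt "0 0 0 0" --hand 1

```text
time_s: 12.75
tool_pos: [0.5782, -0.2191, 0.0035]
orientation: [180.0, -0.0, 39.2]
ft_force: [-1.8, 0.3, 8.7]
width: 0.0267
grasp_force: 58.5
```

```bash
python3 -c "
from station import *
s=sense();print(s['tool_pos'],s['orientation'],s['ft_force'],s['width'],s['grasp_force'])"
```

```text
[ 0.57816702 -0.21914545  0.00347023] [ 1.79967567e+02 -1.64928350e-02  3.91842703e+01] [-1.82584795  0.34316998  8.68278221] 0.026682086020677426 58.498626351356506
```

Emit:
apply_moves --pt "0 0 0.02 0" --pt "0 0 0.04 0" --pt "0 0 0.05 0" --pt "0 0.03 0.03 0" --pt "0 0.04 0 0.1"

```text
time_s: 13.38
tool_pos: [0.5795, -0.1494, 0.1469]
orientation: [179.7, -0.1, 44.9]
ft_force: [-0.1, 0.1, -2.0]
width: 0.0259
grasp_force: 59.6
```

Emit:
apply_moves --pt "0.01 0.05 0 0.16" --pt "0.01 0.05 0 0.16" --pt "0.01 0.05 0 0.16" --pt "0.01 0.05 0 0.16" --pt "0.0142 0.05 0 0.014"

```text
time_s: 14.0
tool_pos: [0.6321, 0.1027, 0.1442]
orientation: [180.0, -0.0, 82.6]
ft_force: [1.2, -0.5, -2.6]
width: 0.0259
grasp_force: 59.6
```

Emit:
apply_moves --pt "0 0.05 0 0" --pt "0 0.047 0 0" --pt "0 0 0 0" --pt "0 0 0 0"

```text
time_s: 14.5
tool_pos: [0.6319, 0.1979, 0.1436]
orientation: [180.0, 0.0, 82.4]
ft_force: [-0.0, -1.0, -2.4]
width: 0.0261
grasp_force: 59.6
```

```bash
cat > l2.py <<'E'
from h import *
import sys
from fit import f
np.set_printoptions(precision=4,suppress=True)
p=f.x;R=np.array([[np.cos(p[2]),np.sin(p[2])],[-np.sin(p[2]),np.cos(p[2])]])
T=lambda X:R@(np.array(X)[:2]-p[:2])
S={n:snap(n,sys.argv[1]+n+'.png') for n in('wrist','side','scene')};st=sense()
print(np.array(st['tool_pos']),st['orientation'][2],np.array(st['ft_force']),st['width'],st['grasp_force'],'tray frame',T(st['tool_pos']))
for l in('ophthalmoscope','scope_head','empty_cradle','retinoscope','keeper_hinge','keeper_knob','cap_wing'):
  for n in S: print(l,n,[(np.round(m['at'],1).tolist(),round(m['conf'],2)) for m in mark_of(n,l)[:3]])
a=S['side']['image'][90:240,180:330];b=S['scene']['image'][160:310,200:350];c=S['wrist']['image'][0:300,120:420]
r=lambda i:cv2.resize(i,(300,300),interpolation=2)
cv2.imwrite('pics/'+sys.argv[1]+'.png',np.vstack([np.hstack([r(a),r(b)]),np.hstack([c,c*2])])if 0 else np.hstack([r(a),r(b)]))
E
python3 l2.py q1
```

```text
[0.6323 0.197  0.1431] 82.31534135988886 [-0.3601  0.4192 -2.7619] 0.026053351554810127 59.59709107875824 tray frame [0.035  0.0071]
ophthalmoscope wrist [([16.1, 208.8], 0.65), ([101.2, 1.8], 0.63), ([251.7, 258.9], 0.58)]
ophthalmoscope side [([126.0, 302.5], 0.91), ([273.2, 140.9], 0.76), ([156.5, 191.3], 0.6)]
ophthalmoscope scene [([344.5, 206.9], 0.97), ([271.5, 231.7], 0.83), ([249.7, 135.1], 0.48)]
scope_head wrist [([13.8, 152.2], 0.71), ([252.3, 107.5], 0.66)]
scope_head side [([151.0, 270.9], 0.95), ([171.0, 173.2], 0.86), ([278.9, 126.9], 0.63)]
scope_head scene [([293.8, 252.0], 0.89), ([355.1, 220.4], 0.86), ([256.0, 144.4], 0.84)]
empty_cradle wrist []
empty_cradle side [([275.8, 181.7], 0.91), ([244.1, 131.9], 0.28)]
empty_cradle scene [([269.9, 260.5], 0.62), ([191.7, 171.1], 0.42)]
retinoscope wrist [([173.3, 183.9], 0.74)]
retinoscope side [([244.2, 182.4], 0.62)]
retinoscope scene [([293.2, 247.0], 0.85)]
keeper_hinge wrist [([99.7, 206.8], 0.93)]
keeper_hinge side [([222.7, 169.3], 0.87)]
keeper_hinge scene [([312.6, 221.9], 0.57)]
keeper_knob wrist [([102.6, 3.7], 0.61)]
keeper_knob side [([244.7, 127.9], 0.97)]
keeper_knob scene [([345.1, 261.0], 0.93)]
cap_wing wrist [([253.5, 256.8], 0.51)]
cap_wing side [([225.5, 172.2], 0.88)]
cap_wing scene [([293.5, 247.1], 0.32)]
```

View pics/q1.png

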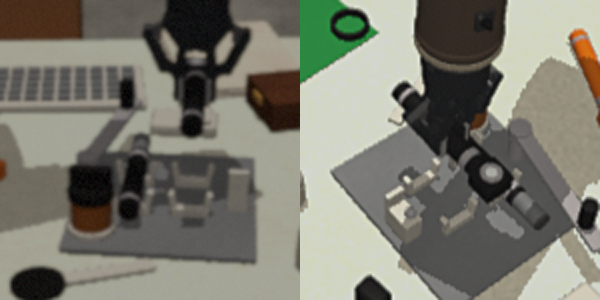

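```bash
python3 - <<'E'
from l2 import *
E
python3 - <<'E'
import sys;sys.argv=['x','q2']
from l2 import T,S,tri,at_z,np,p
print('head',(x:=tri([(S['side'],(278.9,126.9)),(S['scene'],(293.8,252)),(S['wrist'],(252.3,107.5))])),T(x[0]))
print('orig',(x:=tri([(S['side'],(273.2,140.9)),(S['scene'],(271.5,231.7)),(S['wrist'],(251.7,258.9))])),T(x[0]))
print('cradle side@.022 ',T(at_z(S['side'],(275.8,181.7),.022)),'scene',T(at_z(S['scene'],(269.9,260.5),.022)))
print('ret side/scene',T(at_z(S['side'],(244.2,182.4),.022)),T(at_z(S['scene'],(293.2,247),.022)))
import cv2
r=lambda i:cv2.resize(i,(400,400),interpolation=cv2.INTER_CUBIC)
cv2.imwrite('pics/q3.png',np.hstack([r(S['side']['image'][160:220,245:305]),r(S['scene']['image'][230:290,235:295])]))
E
```

```text
[0.6321 0.198  0.1429] 82.387632068009 [ 0.1384 -0.1177 -2.6533] 0.02632282258946352 59.59646165370941 tray frame [0.0347 0.0081]
ophthalmoscope wrist [([12.2, 209.3], 0.88), ([250.5, 256.9], 0.58), ([99.7, 3.1], 0.2)]
ophthalmoscope side [([125.1, 301.4], 0.93), ([269.5, 141.4], 0.72), ([154.2, 191.1], 0.65)]
ophthalmoscope scene [([269.6, 236.4], 0.86), ([345.5, 205.9], 0.81), ([250.0, 134.7], 0.6)]
scope_head wrist [([13.7, 154.7], 0.79), ([254.5, 105.5], 0.59)]
scope_head side [([152.0, 271.7], 0.91), ([277.3, 126.8], 0.74), ([170.5, 176.6], 0.7)]
scope_head scene [([291.9, 249.5], 0.76), ([256.7, 146.2], 0.76), ([355.6, 218.5], 0.71)]
empty_cradle wrist []
empty_cradle side [([274.1, 183.1], 0.8)]
empty_cradle scene [([269.3, 261.3], 0.55), ([262.8, 195.5], 0.2)]
retinoscope wrist [([175.5, 188.7], 0.77)]
retinoscope side [([247.0, 180.8], 0.93)]
retinoscope scene [([293.2, 245.7], 0.65), ([295.4, 253.4], 0.59)]
keeper_hinge wrist [([98.6, 207.4], 0.57)]
keeper_hinge side [([227.6, 171.2], 0.7)]
keeper_hinge scene [([309.1, 222.1], 0.8), ([226.5, 173.0], 0.34), ([270.6, 231.8], 0.31)]
keeper_knob wrist [([100.5, 0.0], 0.76)]
keeper_knob side [([242.9, 129.1], 0.74)]
keeper_knob scene [([343.0, 259.6], 0.58), ([272.0, 233.4], 0.33)]
cap_wing wrist [([371.3, 284.7], 0.44)]
cap_wing side [([221.3, 171.0], 0.67), ([259.9, 193.6], 0.25)]
cap_wing scene []
head (array([0.644 , 0.2698, 0.1502]), np.float64(0.002523987914517216)) [0.037  0.0809]
orig (array([0.6294, 0.1911, 0.1442]), np.float64(0.006996206626087484)) [0.0329 0.0009]
cradle side@.022  [0.0366 0.0166] scene [0.0389 0.0036]
ret side/scene [-0.0462  0.005 ] [-0.0376  0.008 ]Traceback (most recent call last):
  File "<stdin>", line 1, in <module>
  File "l2.py", line 7, in <module>
    S={n:snap(n,sys.argv[1]+n+'.png') for n in('wrist','side','scene')};st=sense()
                ~~~~~~~~^^^
IndexError: list index out of range
```

View pics/q3.png

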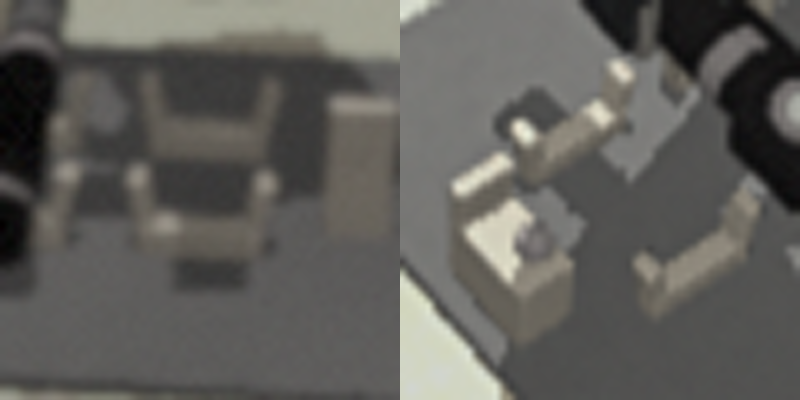

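The crop shows clear horns. In the side view the near pair is centred at about (275.5,186.1) and the far pair at (276.3,172.2). In the scene view the pairs are at (260.9,244.8) and (279.5,263.9). I'll check the tray fit with these.

```bash
python3 - <<'E' | tail -8
import sys;sys.argv=['x','q4']
from l2 import T,S,tri,at_z,np,p
a,b,c,d=(S['side'],(275.45,186.1)),(S['side'],(276.3,172.2)),(S['scene'],(260.9,244.8)),(S['scene'],(279.5,263.9))
for q in(a,b,c,d): print(T(at_z(*q,.042)))
n=tri([a,c]);f_=tri([b,d]);print(n,T(n[0]),f_,T(f_[0]))
m=(n[0]+f_[0])/2;print('mid',m,'yaw',np.arctan2(f_[0][1]-n[0][1],f_[0][0]-n[0][0])-np.pi/2)
E
```

```text
cap_wing side [([225.1, 174.7], 0.89)]
cap_wing scene []
[ 0.0371 -0.0413]
[0.0367 0.0324]
[ 0.0358 -0.0387]
[0.0352 0.0359]
(array([0.6274, 0.1509, 0.0411]), np.float64(0.0008256684082084174)) [ 0.0363 -0.0391] (array([0.6368, 0.2249, 0.0409]), np.float64(0.0010128776193006695)) [0.0357 0.0354]
mid [0.6321 0.1879 0.041 ] yaw -0.1255197695159478
```

The horns confirm the tray fit to 1-2 mm. Lowering.

Emit:
apply_moves --pt "0.0005 -0.001 -0.04 0" --pt "0 0 -0.035 0" --pt "0 0 -0.015 0" --pt "0 0 -0.012 0" --pt "0 0 0 0"

```text
time_s: 19.12
tool_pos: [0.6326, 0.197, 0.0408]
orientation: [-180.0, 0.0, 82.4]
ft_force: [0.6, -0.4, -2.6]
width: 0.0259
grasp_force: 59.6
```

Emit:
apply_moves --pt "0 0 -0.006 0" --pt "0 0 -0.005 0" --pt "0 0 -0.004 0" --pt "0 0 0 0"

```text
time_s: 19.62
tool_pos: [0.6324, 0.1969, 0.0256]
orientation: [-180.0, 0.0, 82.4]
ft_force: [0.4, -0.8, -1.5]
width: 0.0262
grasp_force: 59.6
```

Emit:
apply_moves --pt "0 0 -0.0015 0" --pt "0 0 -0.0015 0" --pt "0 0 0 0" --pt "0 0 0 0"

```text
time_s: 20.12
tool_pos: [0.6327, 0.197, 0.0229]
orientation: [180.0, -0.0, 82.4]
ft_force: [0.6, -0.5, -2.1]
width: 0.0263
grasp_force: 59.6
```

Emit:
apply_moves --pt "0 0 -0.0007 0" --pt "0 0 0 0" --pt "0 0 0 0"

```text
time_s: 20.5
tool_pos: [0.6327, 0.197, 0.0224]
orientation: [180.0, -0.0, 82.4]
ft_force: [-1.5, -0.7, 4.5]
width: 0.0263
grasp_force: 60.3
```

Emit:
apply_moves --pt "0 0 -0.0008 0" --pt "0 0 0 0" --pt "0 0 0 0"

```text
time_s: 20.88
tool_pos: [0.6328, 0.197, 0.0223]
orientation: [180.0, -0.0, 82.4]
ft_force: [-6.0, -1.2, 15.5]
width: 0.0257
grasp_force: 61.7
```

Seated. Opening part-way, since the post is close by.

Emit:
apply_moves --pt "0 0 0 0" --pt "0 0 0 0" --pt "0 0 0 0" --pt "0 0 0 0" --hand -0.05

```text
time_s: 21.38
tool_pos: [0.6326, 0.197, 0.0213]
orientation: [-180.0, 0.0, 82.4]
ft_force: [-0.0, 0.9, 0.6]
width: 0.0446
grasp_force: 0.0
```

```bash
python3 l2.py q5 | grep -v cap_wing
```

```text
[0.6326 0.197  0.0213] 82.38744559797001 [0.8497 0.8032 0.2029] 0.04462333902322634 0.0 tray frame [0.0353 0.0072]
ophthalmoscope wrist [([254.2, 260.0], 0.57)]
ophthalmoscope side [([125.4, 301.8], 0.96), ([274.3, 183.6], 0.95), ([152.8, 191.0], 0.61)]
ophthalmoscope scene [([345.5, 202.8], 0.95), ([268.0, 260.9], 0.68), ([248.8, 137.0], 0.65)]
scope_head wrist [([251.8, 106.5], 0.67)]
scope_head side [([172.4, 175.3], 0.81), ([150.5, 271.2], 0.64)]
scope_head scene [([354.7, 219.1], 0.75), ([292.1, 277.1], 0.57)]
empty_cradle wrist []
empty_cradle side [([275.4, 182.2], 0.81)]
empty_cradle scene [([267.6, 258.8], 0.74), ([169.9, 238.7], 0.44)]
retinoscope wrist [([121.7, 241.6], 0.59)]
retinoscope side [([244.6, 180.3], 0.75)]
retinoscope scene [([294.7, 247.2], 0.65)]
keeper_hinge wrist [([8.8, 279.5], 0.73)]
keeper_hinge side [([222.7, 171.2], 0.96)]
keeper_hinge scene []
keeper_knob wrist []
keeper_knob side [([243.0, 128.0], 0.59)]
keeper_knob scene [([343.1, 265.5], 0.76)]
```

Seated and released (width 45 mm, no force). Rising straight up, then over to the keeper knob.

Emit:
apply_moves --pt "0 0 0.01 0" --pt "0 0 0.03 0" --pt "0 0 0.05 0" --pt "0 0.01 0.06 0" --pt "-0.02 0.02 0.05 0"

```text
time_s: 23.3
tool_pos: [0.6136, 0.2268, 0.2246]
orientation: [179.9, -0.1, 82.3]
ft_force: [0.3, 0.3, -0.6]
width: 0.0449
grasp_force: 0.0
```

Emit:
apply_moves --pt "-0.03 0.02 0.03 0" --pt "-0.02 0.02 0 0" --pt "-0.01 0 0 0" --pt "0 0 0 0" --hand -0.4

```text
time_s: 23.8
tool_pos: [0.5522, 0.2666, 0.2516]
orientation: [-180.0, 0.0, 82.4]
ft_force: [1.0, 0.3, -0.2]
width: 0.0597
grasp_force: 0.0
```

```bash
cat > l3.py <<'E'
import sys
from l2 import T,S,at_z,np,p,tri,mark_of,masks_of
for l,z in(('keeper_knob',.107),('keeper_hinge',.061),('ophthalmoscope',.022),('scope_head',.036),('retinoscope',.022),('cap_wing',.098)):
  for n in S:
    for m in mark_of(n,l)[:2]:
      x=at_z(S[n],m['at'],z);t=T(x)
      if abs(t).max()<.25: print('>>',l,n,round(m['conf'],2),'world',x[:2],'tray',t,*( ['bar',np.arctan2(t[1],t[0]+.1),np.hypot(t[1],t[0]+.1)] if 'knob' in l else []))
E
python3 l3.py q6 | grep -E '>>|tray frame'
```

```text
[0.5532 0.2664 0.2511] 82.3376309080888 [-0.2778 -0.111   0.5597] 0.0596115231988746 0.0 tray frame [-0.0526  0.0655]
>> keeper_knob wrist 0.64 world [0.5565 0.3602] tray [-0.0617  0.1589] bar 1.3343427333318798 0.1634575622578175
>> keeper_knob side 0.88 world [0.5584 0.3547] tray [-0.0592  0.1537] bar 1.310994098572799 0.15898909258771027
>> keeper_knob scene 0.68 world [0.5608 0.3598] tray [-0.0574  0.1591] bar 1.3090777156603242 0.16465825472131615
>> keeper_hinge wrist 0.84 world [0.495  0.2052] tray [-0.1022 -0.0029]
>> keeper_hinge side 0.57 world [0.4968 0.2019] tray [-0.1    -0.0059]
>> keeper_hinge side 0.27 world [0.5054 0.186 ] tray [-0.0893 -0.0206]
>> keeper_hinge scene 0.71 world [0.4957 0.2125] tray [-0.1024  0.0045]
>> ophthalmoscope wrist 0.79 world [0.6303 0.1872] tray [ 0.0343 -0.0029]
>> ophthalmoscope side 0.69 world [0.6185 0.1982] tray [0.0212 0.0066]
>> ophthalmoscope scene 0.78 world [0.6417 0.1861] tray [ 0.0457 -0.0024]
>> scope_head wrist 0.97 world [0.3723 0.2784] tray [-0.2334  0.0534]
>> scope_head wrist 0.88 world [0.6435 0.2705] tray [0.0364 0.0815]
>> scope_head side 0.86 world [0.6376 0.2639] tray [0.0314 0.0742]
>> scope_head scene 0.95 world [0.3828 0.2776] tray [-0.2229  0.054 ]
>> scope_head scene 0.81 world [0.6469 0.2655] tray [0.0404 0.077 ]
>> retinoscope wrist 0.97 world [0.5573 0.2073] tray [-0.0407  0.0074]
>> retinoscope side 0.68 world [0.5548 0.2082] tray [-0.0433  0.008 ]
>> retinoscope scene 0.73 world [0.5638 0.2101] tray [-0.0346  0.011 ]
>> retinoscope scene 0.49 world [0.4906 0.0334] tray [-0.0837 -0.1738]
>> cap_wing wrist 0.87 world [0.5014 0.1282] tray [-0.0856 -0.0784]
>> cap_wing side 0.96 world [0.5043 0.1191] tray [-0.0815 -0.0871]
>> cap_wing scene 0.72 world [0.5078 0.1248] tray [-0.0788 -0.081 ]
```

Scope, retinoscope and cap all read in place; the knob is at about (0.557,0.357) with the bar at 1.33 rad. Going down around the knob.

Emit:
apply_moves --pt "0 0.04 0 -0.12" --pt "0.004 0.0505 0 -0.115" --pt "0 0 -0.05 0" --pt "0 0 -0.06 0" --pt "0 0 -0.03 0"

```text
time_s: 26.62
tool_pos: [0.5551, 0.3568, 0.1082]
orientation: [-179.9, 0.2, 68.9]
ft_force: [-0.2, -0.4, 0.5]
width: 0.06
grasp_force: 0.0
```

Emit:
apply_moves --pt "0 0 -0.02 0" --pt "0 0 -0.013 0" --pt "0 0 0 0"

```text
time_s: 27.0
tool_pos: [0.5567, 0.3575, 0.0783]
orientation: [-180.0, 0.0, 68.9]
ft_force: [-0.3, -0.8, 0.4]
width: 0.0592
grasp_force: 0.0
```

Emit:
apply_moves --pt "0 0 0 0" --pt "0 0 0 0" --pt "0 0 0 0" --hand 0.34

```text
time_s: 27.38
tool_pos: [0.5569, 0.3577, 0.0791]
orientation: [180.0, -0.0, 68.9]
ft_force: [-0.5, 0.3, -0.3]
width: 0.0281
grasp_force: 0.0
```

```bash
python3 - <<'E'
from h import *
from fit import f
p=f.x;h=p[:2]+np.array([-.1*np.cos(p[2]),-.1*np.sin(p[2])]);st=sense()
t=np.array(st['tool_pos']);d=t[:2]-h;a0=np.arctan2(d[1],d[0]);print(t,st['orientation'],st['ft_force'],st['width'],'r',np.hypot(*d),'ang',a0-p[2])
# arc rows
a=1.335;x=t[:2]
P=lambda a:h+.16*np.array([np.cos(a+p[2]),np.sin(a+p[2])])
prev=t[:2]
for k,a in enumerate(list(np.arange(1.2,.1,-.13))+[.12,.06,.02,-.01]): 
    q=P(a);print(round(a,3),(q-prev).round(4));prev=q
E
```

```text
[0.5568 0.3576 0.0788] [179.979   -0.0249  68.9233] [-0.1137  0.4566  0.4339] 0.028144685852200115 r 0.16105616437867604 ang 1.3267288486152538
1.2 [ 0.0179 -0.0096]
1.07 [ 0.0175 -0.0112]
0.94 [ 0.0159 -0.0134]
0.81 [ 0.014  -0.0153]
0.68 [ 0.0119 -0.017 ]
0.55 [ 0.0096 -0.0184]
0.42 [ 0.0072 -0.0195]
0.29 [ 0.0046 -0.0203]
0.16 [ 0.0019 -0.0207]
0.12 [ 0.     -0.0064]
0.06 [-0.0004 -0.0096]
0.02 [-0.0006 -0.0064]
-0.01 [-0.0006 -0.0048]
```

Caged. Sweeping the bar along its arc.

Emit:
apply_moves --pt "0.0179 -0.0096 0 -0.127" --pt "0.0175 -0.0112 0 -0.13" --pt "0.0159 -0.0134 0 -0.13"

```text
time_s: 27.85
tool_pos: [0.6084, 0.3232, 0.0785]
orientation: [-180.0, -0.0, 46.5]
ft_force: [-2.2, 0.5, 0.3]
width: 0.0282
grasp_force: 0.5
```

Emit:
apply_moves --pt "0.014 -0.0153 0 -0.13" --pt "0.0119 -0.017 0 -0.13" --pt "0.0096 -0.0184 0 -0.13" --pt "0.0072 -0.0195 0 -0.13"

```text
time_s: 28.35
tool_pos: [0.651, 0.2527, 0.0784]
orientation: [-180.0, -0.0, 16.7]
ft_force: [-1.2, 1.0, 0.4]
width: 0.028
grasp_force: 0.5
```

Emit:
apply_moves --pt "0.0046 -0.0203 0 -0.13" --pt "0.0019 -0.0207 0 -0.13" --pt "0 -0.0064 0 -0.04" --pt "0 0 0 0"

```text
time_s: 28.85
tool_pos: [0.6571, 0.2056, 0.0784]
orientation: [-180.0, 0.0, -0.2]
ft_force: [0.5, 1.0, -0.1]
width: 0.028
grasp_force: 0.0
```

Emit:
apply_moves --pt "-0.0004 -0.008 0 -0.05" --pt "-0.0006 -0.007 0 -0.05" --pt "-0.0006 -0.005 0 -0.03" --pt "0 0 0 0"

```text
time_s: 29.35
tool_pos: [0.6554, 0.1858, 0.0784]
orientation: [180.0, 0.0, -7.6]
ft_force: [0.2, 0.2, 0.2]
width: 0.0285
grasp_force: 0.0
```

Emit:
apply_moves --pt "0 -0.002 0 0" --pt "0 -0.002 0 0" --pt "0 0 0 0"

```text
time_s: 29.72
tool_pos: [0.6555, 0.1824, 0.0784]
orientation: [-179.9, 0.0, -7.7]
ft_force: [0.1, 7.3, -0.7]
width: 0.0287
grasp_force: 3.4
```

Emit:
apply_moves --pt "0 -0.002 0 0" --pt "0 0 0 0"

```text
time_s: 29.98
tool_pos: [0.6555, 0.182, 0.0784]
orientation: [-179.8, -0.0, -7.7]
ft_force: [-0.7, 20.1, -2.4]
width: 0.028
grasp_force: 9.9
```

A stiff rise to 20 N at the expected shut position means the bar is on its end stop. Backing off and letting go.

Emit:
apply_moves --pt "0 0.004 0 0" --pt "0 0 0 0" --pt "0 0 0 0" --hand 0.1

```text
time_s: 30.35
tool_pos: [0.6556, 0.1834, 0.0784]
orientation: [180.0, 0.0, -7.7]
ft_force: [0.8, 0.2, -0.3]
width: 0.0383
grasp_force: 0.0
```

Emit:
apply_moves --pt "0 0 0.02 0" --pt "0 0 0.05 0" --pt "0 0 0.06 0" --pt "-0.03 -0.02 0.06 0" --pt "-0.06 -0.02 0.0 0"

```text
time_s: 30.98
tool_pos: [0.5723, 0.146, 0.2675]
orientation: [-179.8, -0.5, -7.7]
ft_force: [-0.2, 0.1, -0.6]
width: 0.038
grasp_force: 0.0
```

Emit:
apply_moves --pt "-0.03 -0.02 0.03 0" --pt "0 0 0 0"

```text
time_s: 31.22
tool_pos: [0.5387, 0.1251, 0.2958]
orientation: [-179.9, -0.2, -7.7]
ft_force: [0.9, 0.8, 0.5]
width: 0.0383
grasp_force: 0.0
```

```bash
python3 l3.py q7 | grep -E '>>|tray frame'; python3 - <<'E'
from h import *
import pickle
# cap wing orientation: wing mask not distinct; report marks of bystanders
S={n:snap(n) for n in('side','wrist')}
for l in('lens_ring','dropper_bottle','eye_paddle'):
  for n in S:
    for m in mark_of(n,l)[:1]: print(l,n,at_z(S[n],m['at'],0)[:2].round(3))
E
```

```text
[0.5399 0.1264 0.2916] -7.677459753216641 [ 0.757   0.0133 -0.2734] 0.03824180322626781 0.0 tray frame [-0.0472 -0.0751]
>> keeper_knob wrist 0.8 world [0.6588 0.1864] tray [0.0627 0.0002] bar 0.0010297364725824728 0.16266448412605358
>> keeper_knob side 0.89 world [0.6631 0.1837] tray [ 0.0673 -0.0019] bar -0.011433524602511033 0.16731373276839406
>> keeper_knob side 0.61 world [0.6225 0.2069] tray [0.024  0.0157] bar 0.12580565643722125 0.1250138955112758
>> keeper_knob scene 0.92 world [0.6604 0.1847] tray [ 0.0645 -0.0013] bar -0.007811297239246871 0.1645039817633246
>> keeper_hinge wrist 0.89 world [0.4952 0.2109] tray [-0.1027  0.0028]
>> keeper_hinge wrist 0.27 world [0.6294 0.1835] tray [ 0.034  -0.0066]
>> keeper_hinge side 0.6 world [0.4939 0.1993] tray [-0.1024 -0.0089]
>> keeper_hinge scene 0.6 world [0.4977 0.2011] tray [-0.0989 -0.0066]
>> ophthalmoscope wrist 0.91 world [0.6276 0.1904] tray [ 0.0312 -0.0001]
>> scope_head wrist 0.9 world [0.3784 0.2602] tray [-0.225   0.0361]
>> scope_head side 0.95 world [0.6451 0.2624] tray [0.0391 0.0737]
>> scope_head scene 0.78 world [0.3806 0.2739] tray [-0.2247  0.0501]
>> retinoscope wrist 0.64 world [0.5585 0.2054] tray [-0.0392  0.0057]
>> retinoscope side 0.89 world [0.5582 0.2091] tray [-0.04    0.0094]
>> retinoscope scene 0.78 world [0.5597 0.1977] tray [-0.037  -0.0018]
>> retinoscope scene 0.25 world [ 0.7661 -0.0528] tray [ 0.2007 -0.2228]
>> cap_wing wrist 0.89 world [0.5035 0.1192] tray [-0.0823 -0.0871]
>> cap_wing wrist 0.49 world [0.7272 0.0633] tray [ 0.1468 -0.1128]
>> cap_wing side 0.64 world [0.5012 0.1207] tray [-0.0848 -0.0859]
>> cap_wing scene 0.58 world [0.5104 0.1296] tray [-0.0769 -0.0758]
lens_ring side [ 0.492 -0.13 ]
lens_ring wrist [ 0.49  -0.132]
dropper_bottle wrist [0.762 0.045]
eye_paddle side [0.476 0.025]
eye_paddle wrist [0.478 0.026]
```

```bash
python3 -c "
from station import *
print(sign_off())"
```

```text
the job is handed in; nothing more can be done
None
```

I handed the job in at about 31 s of the 61 s allowed, but the hand-in returned no verdict. By the last camera and force readings, the ophthalmoscope lies in its cradle with its head to the tray's +y, the jar cap is tight at its stop, and the keeper bar is shut past its catch. The retinoscope is still in its cradle, the lens ring, dropper bottle and eye paddle I re-checked had not moved (I did not re-check the pen cup or mouse), and the gripper has let go of everything.

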